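# Find the concealed catch of the key box and open its lid

## Task

The saw's arbor key is kept in the grey box, whose lid is held shut by a concealed catch: one of the five look-alike round discs sunk in the front strip of its top is a push button, the other four are dead blanks. Feel along the discs with a fingertip, pressing gently, until one gives; press that one in so that the lid springs up, then push the lid back well past upright so that it stays standing open. Lift nothing, and leave the key in the box and the things around it where they lie.

Things in the scene. Friction and masses are not known exactly. Their poses are not given: they have to be found in the camera images.
- key_box: grey plastic box screwed to the table, 180 (x) x 300 (y) x 58 mm high, apart from small screw ears at its ends. Origin: centre of its underside; x points from its front edge to the lid's hinge at the back, y along its length, z up. Front strip of the top: a flat panel 72 mm deep (x -90 to -18 mm). Behind it: the lid (x -16 to 78 mm, 278 mm long), closed flush with the top
- panel (a point): centre of the front panel's top surface, 58 mm above the table, with the box's axes. Five round holes of 44 mm diameter lie in a row along y at x = 0, y = -108, -54, 0, 54, 108 mm from here; in each sits a grey disc of 41 mm diameter. All five look alike
- disc_row (a point): centre of the middle disc's face, 2 mm below the panel's surface like all five. Four discs are rigid blanks; one, which differs from run to run, is the spring button: it begins to give at 1.2 N, takes about 5 N at its full travel of 6 mm, frees the lid once pressed in by about 4 mm, and springs back when let go
- lid_hinge (a point): middle of the lid's hinge line, at the back edge of the lid and level with the top of the box; the hinge runs along the box's y
- lid_edge (a point): middle of the lid's free edge on its upper face, 94 mm from the hinge; lid 4 mm thick
- lid (a joint): lid angle in rad: 0 shut and latched, 1.57 upright, stop at 2.0 (leaning back over the rear of the box). Freed, a spring lifts it to about 1.17 within two seconds; from there it must be pushed, against a stiff hinge (under 0.1 N m), and it stays where it is left
- hex_key_a: dark L-shaped hex key, 38 x 104 x 9 mm, loose on the floor of the box under the lid (floor 6 mm above the table); origin at the centre of its underside
- spanner: open-ended spanner, 44 x 227 x 7 mm, lying in front of the box; origin at the centre of its underside
- sanding_block: sanding block, 62 x 112 x 34 mm, beside the box's +y end; origin at the centre of its underside
- stop_block: fence stop with a star knob, 54 x 60 x 66 mm high, beside the box's -y end; origin at the centre of its underside
- mug_1: mug, 86 x 118 x 96 mm high; origin at the centre of its underside
- offcut_1: wood offcut, 60 x 120 x 30 mm; origin at the centre of its underside
- caliper: caliper, 80 x 200 x 14 mm; origin at the centre of its underside
- glue_bottle: standing glue bottle, 62 mm across, 190 mm high; origin at the centre of its underside

How it is judged:
By the outcome, as a careful person would: the job done as asked, in the order asked, and still so for the second after the job is handed in, with the robot touching nothing.
It also fails if it takes over 58 s, if anything falls off the work surface, if the arm or the gripper's body presses on something with over 40 N, if the wrist force passes 120 N, or if a joint passes its speed limit or range.

## Robot

A 6-joint arm with a two-finger parallel gripper is mounted at the origin on a cart in front of the work surface, level with it; the furniture and walls round the work are solid. World frame = base frame: x ahead of the robot, y to its left, z up, the work surface at z = 0. Lengths are in m, angles in rad, forces in N, time in s.
With the tool pointing down it reaches from about 0.3 to 0.775 m from the base axis. Payload 14.6 kg.
Tool frame: the origin (TCP) lies midway between the tips of the shut fingers; the grasp point (between the pads) lies 19 mm behind it (grasp_offset is the distance from the TCP to the grasp point, in m); z points along the fingers, y is the line along which they close (so a half turn about z gives the same grasp; the last joint's range is limited). The gripper opens to 94 mm and grips with 3 to 60 N. Pads are 16 mm wide; open, the fingers measure 119 mm over their backs; the gripper's body (75 mm by 177 mm) begins 78 mm behind the grasp point.
Start: joints at [1.148, 0.3, 1.521, -0, 1.321, -0.067], TCP at [0.192, 0.516, 0.205] pointing down, gripper open.
Joint ranges: [-3.03, 3.03], [-0.79, 2.21], [0.23, 2.52], [-1.04, 4.18], [0, 3.07], [-2.55, 2.55]. Speed limits (rad/s): [2.22, 2.22, 2.57, 3.14, 3.14, 3.14].

## Interface

Orientations are given as [roll, pitch, yaw] about the fixed x, y, z axes, in that order (R = Rz(yaw) Ry(pitch) Rx(roll)).
In Python, from station import * gives the robot as it stands. The module is installed in compiled form; this text tells all that it offers.
- The arm moves only by the tool send_rows, never from a script. Its argument "rows" is a list of rows, each an object of numbers: "dx", "dy", "dz": the shift along the tool's x, y, z in mm; "roll": the turn about the tool's z in degrees; "jaw": the closure, from -1 (fully open) to 1 (shut). In form: [{"dx": .., "dy": .., "dz": .., "roll": .., "jaw": ..}, ...]. A call has 1 to 12 rows; each row shifts and turns the commanded pose from where the row before left it, along the tool's axes as they then stand; what a row does not reach is not made up. A row lasts 1/12 s, in which the tool goes at most 41.7 mm and 7.16 degrees, less where a joint would pass 70% of its speed; a pose out of reach is approached as far as the arm can. A call is refused whole if a number of a shift passes 41.7 or a number of a turn 7.16, either way. A call with a gripper value outside its range is refused whole. The fingers move at their own pace and stop on an object; "force" is the grip in N (left out, the last holds). Time passes only in rows, so rows that do not move let the fingers close. It gives the time, the measured TCP pose, the force, the opening and the grip force at its end, in the units of the state.
- get_obs(): the state, without advancing time (a new reading comes with each control period).
- camera(name): name is "side" or "top" or "wrist"; returns a dict with "frame" (384x512x3 uint8, red, green, blue), "z_map" (384x512 float32, m along the optical axis (not along the pixel's ray), 0 where there is no reading), "camera_matrix" (3x3 intrinsics, pixels), "rvec" (rotation vector, rad) and "tvec" (3), from world to camera coordinates, as OpenCV has them. Camera axes: x right, y down, z forward; pixel columns grow to the right and rows downward; lengths in m; the calibration is good to about 2 mm. A picture is of the moment at which its call begins.
- hand_in(): hands the job in; it is judged then, once.
The state is a dict: "time_s": time; "qpos": joint angles; "joint_vel": joint speeds; "tau": joint torques, N m; "ee_pos": TCP position; "eef_rot": TCP orientation; "force": force on the tool from outside, world axes, zero at the start; "moment": the same for the moment, N m; "grip_width": finger opening in m; "grip_force": force on a finger pad.
Only numpy, scipy, OpenCV 4.12 (cv2) and the standard library are available. Lean on these libraries where they do the work, as an engineer would, in place of code of your own. Each camera call takes 0.05 s, during which the arm holds its last target. There are 200 camera calls.

## Working session

There is one attempt and no reset: what is moved stays moved. The work goes in short steps, Python scripts to look and compute and a tool call to move; the robot and the scene stay as the last step left them, time stands still between calls to the robot, and variables do not carry over. Pictures are saved under pics/ and viewed, at most 10 in all, crops included, and the job is handed in when it is done.

Besides the shell and the picture viewer there is one more tool, called after ">>>" as a command line: name --argument value ..., lists and objects as JSON in quotes. send_rows: Moves the arm, as the interface text tells. Its arguments: {"type":"object","properties":{"rows":{"type":"array"},"force":{"type":"number"}},"required":["rows"]}

```bash
mkdir -p pics; cat > h.py <<'E'
from station import *
import numpy as np, cv2
def snap(n,f):
    c=camera(n); cv2.imwrite('pics/'+f,c['frame'][:,:,::-1]); np.savez('pics/'+f+'.npz',**c); return c
def cloud(c):
    R=cv2.Rodrigues(np.array(c['rvec'],float))[0]; t=np.array(c['tvec'],float).ravel(); K=np.array(c['camera_matrix'])
    v,u=np.mgrid[:384,:512]; z=c['z_map']; P=np.stack([(u-K[0,2])/K[0,0]*z,(v-K[1,2])/K[1,1]*z,z],-1)
    W=(P-t)@R; W[z==0]=np.nan; return W
E
python3 - <<'E'
from h import *
c=snap('top','t0.png'); snap('side','s0.png')
o=get_obs(); print({k:np.round(v,3) for k,v in o.items()})
E
```

```text
{'time_s': np.float64(0.1), 'qpos': array([ 1.148,  0.3  ,  1.521, -0.   ,  1.321, -0.067]), 'joint_vel': array([-0.001, -0.001, -0.001, -0.   ,  0.   , -0.001]), 'tau': array([ 1.0000e-03, -5.3265e+01, -3.5328e+01,  7.1000e-02,  2.4000e-02,
       -0.0000e+00]), 'ee_pos': array([0.192, 0.515, 0.205]), 'eef_rot': array([-3.141, -0.   ,  2.786]), 'force': array([-0.217,  0.292,  0.317]), 'moment': array([ 0.03 , -0.011, -0.012]), 'grip_force': np.float64(0.0), 'grip_width': np.float64(0.094)}
```

View pics/t0.png

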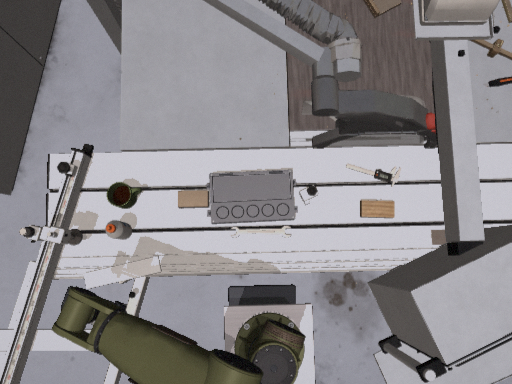

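View pics/s0.png

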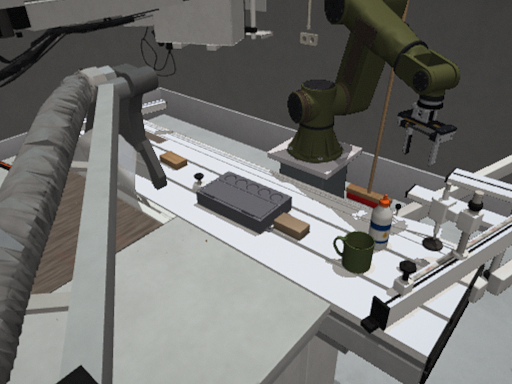

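The top view shows the box at px (209–297, 168–222), discs along row ~211, the spanner in front and a saw head behind. Next I fit the box pose from depth.

```bash
python3 - <<'E'
from h import *
c=np.load('pics/t0.png.npz'); W=cloud(c); print(c['tvec'],c['camera_matrix'][0])
sub=W[160:235,200:305]; z=sub[...,2]
m=(z>0.05)&(z<0.066); pts=sub[m][:,:2].astype(np.float32)
(n,)=[m.sum()]; print(n,np.median(z[m])); r=cv2.minAreaRect(pts); print(r, cv2.boxPoints(r))
im=cv2.resize(c['frame'][155:235,195:325],None,fx=6,fy=6,interpolation=cv2.INTER_CUBIC); cv2.imwrite('pics/t0c.png',im[:,:,::-1])
for p in [(224,212),(238,211),(252,211),(268,210),(282,209),(236,231),(287,231),(312,190),(193,198),(375,100),(325,95),(345,55),(330,137),(350,140)]: print(p,np.round(W[p[1],p[0]],3))
np.set_printoptions(linewidth=250)
print(np.round(z[10:,:][::4,::6],3))
# tall obstacles in x .2-.9,y -.4..4
M=(W[...,2]>0.07)&(W[...,0]>.3)&(W[...,0]<1.0)&(abs(W[...,1])<.5); 
q=W[M]; k=np.round(q[:,:2]/.1).astype(int)
for a in np.unique(k,axis=0): s=(k==a).all(1); print(a*.1,round(q[s,2].max(),2),end='; ')
E
```

```text
[0.04700396 0.54281323 1.66478694] [467.24970828   0.         255.39854836]
3764 0.05744145707631772
((0.5400207042694092, 0.047821350395679474), (0.1806432604789734, 0.3003614842891693), 1.5240026712417603) [[ 0.44573686  0.19554679]
 [ 0.4537252  -0.10470844]
 [ 0.6343045  -0.09990409]
 [ 0.6263162   0.20035115]]
(224, 212) [nan nan nan]
(238, 211) [0.486 0.098 0.058]
(252, 211) [0.485 0.048 0.053]
(268, 210) [ 0.487 -0.009  0.06 ]
(282, 209) [ 0.489 -0.059  0.057]
(236, 231) [0.417 0.108 0.008]
(287, 231) [ 0.413 -0.08  -0.002]
(312, 190) [ 0.554 -0.168  0.068]
(193, 198) [0.539 0.261 0.035]
(375, 100) [ 0.736 -0.288  0.502]
(325, 95) [ 0.746 -0.149  0.523]
(345, 55) [ 0.853 -0.206  0.53 ]
(330, 137) [ 0.71  -0.215  0.212]
(350, 140) [ 0.711 -0.293  0.16 ]
[[ 0.006 -0.01  -0.01  -0.007 -0.    -0.004 -0.003 -0.004 -0.005  0.002  0.    -0.004 -0.001  0.053  0.057  0.054  0.001 -0.005]
 [-0.001 -0.003  0.055  0.058  0.057  0.055  0.063  0.051  0.058  0.051  0.055  0.063  0.059  0.051  0.054  0.056 -0.009 -0.002]
 [-0.002 -0.004  0.05   0.059  0.064  0.049  0.057  0.054  0.055  0.057 
[... 1784 characters left out ...]
  0.02  -0.001  0.007  0.006  0.004  0.015  0.012  0.007  0.003  0.007  0.004]]
[ 0.3 -0.5] 0.81; [ 0.3 -0.4] 0.81; [ 0.4 -0.5] 0.76; [ 0.4 -0.4] 0.7; [0.4 0.5] 0.15; [ 0.5 -0.5] 0.7; [ 0.5 -0.4] 0.71; [ 0.5 -0.2] 0.07; [0.5 0. ] 0.07; [0.5 0.5] 0.1; [ 0.6 -0.5] 0.7; [ 0.6 -0.4] 0.71; [ 0.6 -0.2] 0.07; [0.6 0.2] 0.07; [0.6 0.4] 0.09; [0.6 0.5] 0.1; [ 0.7 -0.5] 0.7; [ 0.7 -0.4] 0.7; [ 0.7 -0.3] 0.51; [ 0.7 -0.2] 0.52; [ 0.7 -0.1] 0.52; [ 0.8 -0.5] 0.78; [ 0.8 -0.4] 0.78; [ 0.8 -0.3] 0.77; [ 0.8 -0.2] 0.54; [ 0.8 -0.1] 0.52; [ 0.9 -0.5] 0.79; [ 0.9 -0.4] 0.79; [ 0.9 -0.3] 0.79; [ 0.9 -0.2] 0.55; [ 0.9 -0.1] 0.54; [0.9 0. ] 0.51; [ 1.  -0.2] 0.54; [ 1.  -0.1] 0.56; [1. 0.] 0.56; [1.  0.1] 0.51;
```

View pics/t0c.png

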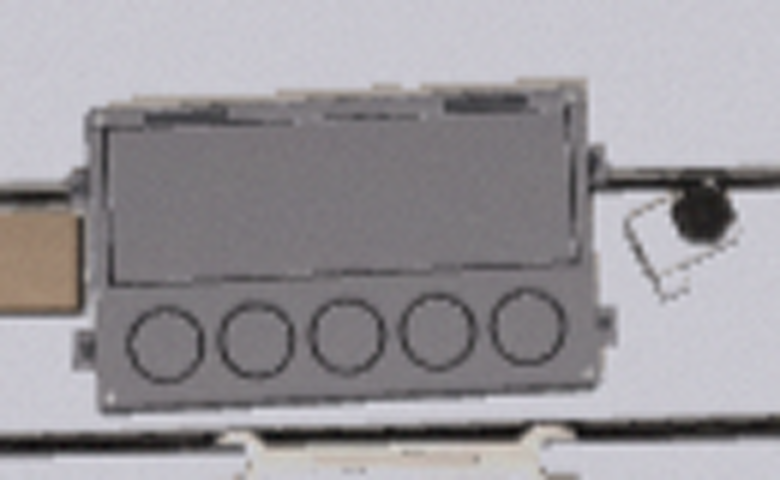

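```bash
cat >> h.py <<'E'
def plan(target,yaw):
    "tool-frame shift (mm) and roll (deg) from the measured pose"
    from scipy.spatial.transform import Rotation as Ro
    o=get_obs(); R=Ro.from_euler('xyz',o['eef_rot'])
    d=R.inv().apply(np.array(target)-o['ee_pos'])*1000
    e=(R.inv()*Ro.from_euler('xyz',[np.pi,0,yaw])).as_rotvec(degrees=True)
    print('shift',d.round(1),'rot',e.round(2)); return d,e
E
python3 - <<'E'
from h import *
c=np.load('pics/t0.png.npz'); R=cv2.Rodrigues(c['rvec'])[0]; t=c['tvec'].ravel(); K=c['camera_matrix']
C=-R.T@t
P=[]
for U,V in [(166,344),(257,340),(347,336),(437,331),(528,326)]:
    u=(U+.5)/6-.5+195; v=(V+.5)/6-.5+155
    d=R.T@np.linalg.solve(K,[u,v,1]); P.append((C+d*(.056-C[2])/d[2])[:2])
P=np.array(P); print(P.round(4)); m=P.mean(0); s=np.polyfit(P[:,1],P[:,0],1)[0]; yaw=-np.arctan(s)
a=np.array([-np.sin(yaw),np.cos(yaw)]); b=np.array([np.cos(yaw),np.sin(yaw)])
print('mid',m,'yaw',yaw,'hinge',m+.132*b, 'pitch',np.diff(P@a))
for k in (2,1,0,-1,-2): print(k,(m+a*.054*k-.004*b).round(4))
plan([*(m+a*.108-.004*b),.205],np.pi+yaw)
E
```

```text
[[ 0.4838  0.1544]
 [ 0.485   0.1002]
 [ 0.4861  0.0466]
 [ 0.4879 -0.0071]
 [ 0.4896 -0.0616]]
mid [0.48649853 0.04650989] yaw 0.026848020670398792 hinge [0.61845096 0.0500534 ] pitch [-0.05418004 -0.0536583  -0.05376335 -0.0544375 ]
2 [0.4796 0.1544]
1 [0.4811 0.1004]
0 [0.4825 0.0464]
-1 [ 0.4839 -0.0076]
-2 [ 0.4854 -0.0616]
shift [-3.958e+02 -2.380e+02  2.000e-01] rot [-6.000e-02 -1.000e-02 -2.192e+01]
```

>>> send_rows --rows '[{"dx": -28, "dy": -17, "dz": 0, "roll": 0, "jaw": 1}, {"dx": -28, "dy": -17, "dz": 0, "roll": 0, "jaw": 1}, {"dx": -28, "dy": -17, "dz": 0, "roll": 0, "jaw": 1}, {"dx": -28, "dy": -17, "dz": 0, "roll": 0, "jaw": 1}, {"dx": -28, "dy": -17, "dz": 0, "roll": 0, "jaw": 1}, {"dx": -28, "dy": -17, "dz": 0, "roll": 0, "jaw": 1}, {"dx": -28, "dy": -17, "dz": 0, "roll": 0, "jaw": 1}, {"dx": -28, "dy": -17, "dz": 0, "roll": 0, "jaw": 1}, {"dx": -28, "dy": -17, "dz": 0, "roll": 0, "jaw": 1}, {"dx": -28, "dy": -17, "dz": 0, "roll": 0, "jaw": 1}, {"dx": -28, "dy": -17, "dz": 0, "roll": 0, "jaw": 1}, {"dx": -28, "dy": -17, "dz": 0, "roll": 0, "jaw": 1}]'

```text
time_s: 1.1
ee_pos: [0.4361, 0.2058, 0.2053]
eef_rot: [-3.141, -0.0, 2.786]
force: [0.8, 0.9, -0.6]
grip_width: 0.0174
grip_force: 0.0
```

>>> send_rows --rows '[{"dx": -28, "dy": -17, "dz": 0, "roll": 0, "jaw": 1}, {"dx": -28, "dy": -17, "dz": 0, "roll": 0, "jaw": 1}, {"dx": 0, "dy": 0, "dz": 0, "roll": -5.5, "jaw": 1}, {"dx": 0, "dy": 0, "dz": 0, "roll": -5.5, "jaw": 1}, {"dx": 0, "dy": 0, "dz": 0, "roll": -5.5, "jaw": 1}, {"dx": 0, "dy": 0, "dz": 0, "roll": -5.5, "jaw": 1}, {"dx": 0, "dy": 0, "dz": 0, "roll": 0, "jaw": 1}, {"dx": 0, "dy": 0, "dz": 0, "roll": 0, "jaw": 1}]'

```text
time_s: 1.77
ee_pos: [0.476, 0.1559, 0.2053]
eef_rot: [-3.142, -0.0, -3.116]
force: [-0.5, -0.0, 0.3]
grip_width: 0.0004
grip_force: 0.0
```

```bash
python3 - <<'E'
from h import *
o=get_obs(); print(o['ee_pos'],o['eef_rot'],o['force'],o['qpos'],o['time_s'],o['grip_width'])
plan([.4796,.1544,.066],np.pi+.0268)
E
```

```text
[0.47601906 0.15590298 0.20527091] [-3.14154035e+00 -4.24819092e-04 -3.11637250e+00] [-0.46103791 -0.04475755  0.34527931] [ 2.43348252e-01  1.90801547e-01  1.65717769e+00  4.24865779e-05
  1.29403948e+00 -1.35267986e+00] 1.7667 0.0004415223226622546
shift [ -3.6  -1.6 139.3] rot [-0.   -0.02 -0.09]
```

>>> send_rows --rows '[{"dx": -3.6, "dy": -1.6, "dz": 35, "roll": 0, "jaw": 1}, {"dx": 0, "dy": 0, "dz": 35, "roll": 0, "jaw": 1}, {"dx": 0, "dy": 0, "dz": 35, "roll": 0, "jaw": 1}, {"dx": 0, "dy": 0, "dz": 20, "roll": 0, "jaw": 1}, {"dx": 0, "dy": 0, "dz": 8, "roll": 0, "jaw": 1}, {"dx": 0, "dy": 0, "dz": 4, "roll": 0, "jaw": 1}, {"dx": 0, "dy": 0, "dz": 0, "roll": 0, "jaw": 1}, {"dx": 0, "dy": 0, "dz": 0, "roll": 0, "jaw": 1}]'

```text
time_s: 2.43
ee_pos: [0.4805, 0.1546, 0.0697]
eef_rot: [3.141, 0.002, -3.114]
force: [0.1, -0.3, 0.0]
grip_width: 0.0005
grip_force: 0.0
```

>>> send_rows --rows '[{"dx": 0, "dy": 0, "dz": 2, "roll": 0, "jaw": 1}, {"dx": 0, "dy": 0, "dz": 2, "roll": 0, "jaw": 1}, {"dx": 0, "dy": 0, "dz": 2, "roll": 0, "jaw": 1}, {"dx": 0, "dy": 0, "dz": 2, "roll": 0, "jaw": 1}, {"dx": 0, "dy": 0, "dz": 1, "roll": 0, "jaw": 1}, {"dx": 0, "dy": 0, "dz": 0, "roll": 0, "jaw": 1}, {"dx": 0, "dy": 0, "dz": 0, "roll": 0, "jaw": 1}]'

```text
time_s: 3.02
ee_pos: [0.4798, 0.1544, 0.0594]
eef_rot: [-3.142, -0.0, -3.113]
force: [0.1, 0.1, -0.2]
grip_width: 0.0007
grip_force: 0.0
```

>>> send_rows --rows '[{"dx": 0, "dy": 0, "dz": 1, "roll": 0, "jaw": 1}, {"dx": 0, "dy": 0, "dz": 0, "roll": 0, "jaw": 1}, {"dx": 0, "dy": 0, "dz": 0, "roll": 0, "jaw": 1}]'

```text
time_s: 3.27
ee_pos: [0.4798, 0.1544, 0.0584]
eef_rot: [3.142, -0.0, -3.113]
force: [0.0, -0.4, -0.5]
grip_width: 0.0001
grip_force: 0.0
```

>>> send_rows --rows '[{"dx": 0, "dy": 0, "dz": 1, "roll": 0, "jaw": 1}, {"dx": 0, "dy": 0, "dz": 1, "roll": 0, "jaw": 1}, {"dx": 0, "dy": 0, "dz": 0, "roll": 0, "jaw": 1}, {"dx": 0, "dy": 0, "dz": 0, "roll": 0, "jaw": 1}]'

```text
time_s: 3.6
ee_pos: [0.4797, 0.1544, 0.0564]
eef_rot: [3.142, -0.0, -3.113]
force: [0.1, 0.1, -0.5]
grip_width: 0.0005
grip_force: 0.0
```

>>> send_rows --rows '[{"dx": 0, "dy": 0, "dz": 0.5, "roll": 0, "jaw": 1}, {"dx": 0, "dy": 0, "dz": 0, "roll": 0, "jaw": 1}, {"dx": 0, "dy": 0, "dz": 0, "roll": 0, "jaw": 1}]'

```text
time_s: 3.85
ee_pos: [0.4798, 0.1544, 0.0563]
eef_rot: [-3.142, 0.0, -3.113]
force: [-2.5, -1.8, 5.3]
grip_width: 0.0
grip_force: 2.6
```

Stiff at 5 N without moving, so disc +2 is a blank. Next disc.

>>> send_rows --rows '[{"dx": 0, "dy": 0, "dz": -6, "roll": 0, "jaw": 1}, {"dx": 0, "dy": 0, "dz": -6, "roll": 0, "jaw": 1}, {"dx": 0, "dy": -18, "dz": 0, "roll": 0, "jaw": 1}, {"dx": 0, "dy": -18, "dz": 0, "roll": 0, "jaw": 1}, {"dx": 0, "dy": -18, "dz": 0, "roll": 0, "jaw": 1}, {"dx": 0, "dy": 0, "dz": 5, "roll": 0, "jaw": 1}, {"dx": 0, "dy": 0, "dz": 4, "roll": 0, "jaw": 1}, {"dx": 0, "dy": 0, "dz": 1.5, "roll": 0, "jaw": 1}, {"dx": 0, "dy": 0, "dz": 1, "roll": 0, "jaw": 1}, {"dx": 0, "dy": 0, "dz": 0.5, "roll": 0, "jaw": 1}, {"dx": 0, "dy": 0, "dz": 0, "roll": 0, "jaw": 1}, {"dx": 0, "dy": 0, "dz": 0, "roll": 0, "jaw": 1}]'

```text
time_s: 4.85
ee_pos: [0.4812, 0.1011, 0.0563]
eef_rot: [-3.141, -0.0, -3.112]
force: [-3.4, -2.0, 6.1]
grip_width: 0.0005
grip_force: 3.2
```

Blank too.

>>> send_rows --rows '[{"dx": 0, "dy": 0, "dz": -6, "roll": 0, "jaw": 1}, {"dx": 0, "dy": 0, "dz": -6, "roll": 0, "jaw": 1}, {"dx": 0, "dy": -18, "dz": 0, "roll": 0, "jaw": 1}, {"dx": 0, "dy": -18, "dz": 0, "roll": 0, "jaw": 1}, {"dx": 0, "dy": -18, "dz": 0, "roll": 0, "jaw": 1}, {"dx": 0, "dy": 0, "dz": 5, "roll": 0, "jaw": 1}, {"dx": 0, "dy": 0, "dz": 4, "roll": 0, "jaw": 1}, {"dx": 0, "dy": 0, "dz": 1.5, "roll": 0, "jaw": 1}, {"dx": 0, "dy": 0, "dz": 1, "roll": 0, "jaw": 1}, {"dx": 0, "dy": 0, "dz": 0.4, "roll": 0, "jaw": 1}, {"dx": 0, "dy": 0, "dz": 0, "roll": 0, "jaw": 1}, {"dx": 0, "dy": 0, "dz": 0, "roll": 0, "jaw": 1}]'

```text
time_s: 5.85
ee_pos: [0.4826, 0.0472, 0.0563]
eef_rot: [3.142, -0.0, -3.112]
force: [-4.0, 0.2, 5.3]
grip_width: 0.0006
grip_force: 2.5
```

Blank.

>>> send_rows --rows '[{"dx": 0, "dy": 0, "dz": -6, "roll": 0, "jaw": 1}, {"dx": 0, "dy": 0, "dz": -6, "roll": 0, "jaw": 1}, {"dx": 0, "dy": -18, "dz": 0, "roll": 0, "jaw": 1}, {"dx": 0, "dy": -18, "dz": 0, "roll": 0, "jaw": 1}, {"dx": 0, "dy": -18, "dz": 0, "roll": 0, "jaw": 1}, {"dx": 0, "dy": 0, "dz": 5, "roll": 0, "jaw": 1}, {"dx": 0, "dy": 0, "dz": 4, "roll": 0, "jaw": 1}, {"dx": 0, "dy": 0, "dz": 1.5, "roll": 0, "jaw": 1}, {"dx": 0, "dy": 0, "dz": 1, "roll": 0, "jaw": 1}, {"dx": 0, "dy": 0, "dz": 0.5, "roll": 0, "jaw": 1}, {"dx": 0, "dy": 0, "dz": 0, "roll": 0, "jaw": 1}, {"dx": 0, "dy": 0, "dz": 0, "roll": 0, "jaw": 1}]'

```text
time_s: 6.85
ee_pos: [0.4844, -0.0072, 0.0561]
eef_rot: [-3.142, 0.0, -3.113]
force: [-0.1, -0.1, -0.6]
grip_width: 0.0002
grip_force: 0.0
```

>>> send_rows --rows '[{"dx": 0, "dy": 0, "dz": 0.5, "roll": 0, "jaw": 1}, {"dx": 0, "dy": 0, "dz": 0, "roll": 0, "jaw": 1}, {"dx": 0, "dy": 0, "dz": 0, "roll": 0, "jaw": 1}]'

```text
time_s: 7.1
ee_pos: [0.4845, -0.0074, 0.0557]
eef_rot: [3.142, 0.0, -3.113]
force: [-0.1, 1.6, 1.4]
grip_width: 0.0005
grip_force: 0.9
```

>>> send_rows --rows '[{"dx": 0, "dy": 0, "dz": 0.3, "roll": 0, "jaw": 1}, {"dx": 0, "dy": 0, "dz": 0, "roll": 0, "jaw": 1}, {"dx": 0, "dy": 0, "dz": 0, "roll": 0, "jaw": 1}]'

```text
time_s: 7.35
ee_pos: [0.4844, -0.0075, 0.0553]
eef_rot: [3.142, 0.0, -3.113]
force: [0.9, 1.1, 3.1]
grip_width: 0.0004
grip_force: 1.2
```

It gives here. Press it in about 4.7 mm.

>>> send_rows --rows '[{"dx": 0, "dy": 0, "dz": 1, "roll": 0, "jaw": 1}, {"dx": 0, "dy": 0, "dz": 1, "roll": 0, "jaw": 1}, {"dx": 0, "dy": 0, "dz": 0, "roll": 0, "jaw": 1}]'

```text
time_s: 7.6
ee_pos: [0.4844, -0.0076, 0.0531]
eef_rot: [-3.142, 0.0, -3.113]
force: [0.8, 2.8, 2.0]
grip_width: 0.0003
grip_force: 1.4
```

>>> send_rows --rows '[{"dx": 0, "dy": 0, "dz": 1, "roll": 0, "jaw": 1}, {"dx": 0, "dy": 0, "dz": 1, "roll": 0, "jaw": 1}, {"dx": 0, "dy": 0, "dz": 0, "roll": 0, "jaw": 1}, {"dx": 0, "dy": 0, "dz": 0, "roll": 0, "jaw": 1}]'

```text
time_s: 7.93
ee_pos: [0.4844, -0.0075, 0.0513]
eef_rot: [-3.142, 0.0, -3.113]
force: [0.7, 1.2, 4.8]
grip_width: 0.0006
grip_force: 2.0
```

>>> send_rows --rows '[{"dx": 0, "dy": 0, "dz": 0.3, "roll": 0, "jaw": 1}, {"dx": 0, "dy": 0, "dz": 0, "roll": 0, "jaw": 1}, {"dx": 0, "dy": 0, "dz": 0, "roll": 0, "jaw": 1}, {"dx": 0, "dy": 0, "dz": 0, "roll": 0, "jaw": 1}, {"dx": 0, "dy": 0, "dz": 0, "roll": 0, "jaw": 1}, {"dx": 0, "dy": 0, "dz": 0, "roll": 0, "jaw": 1}, {"dx": 0, "dy": 0, "dz": 0, "roll": 0, "jaw": 1}, {"dx": 0, "dy": 0, "dz": 0, "roll": 0, "jaw": 1}, {"dx": 0, "dy": 0, "dz": 0, "roll": 0, "jaw": 1}, {"dx": 0, "dy": 0, "dz": 0, "roll": 0, "jaw": 1}, {"dx": 0, "dy": 0, "dz": 0, "roll": 0, "jaw": 1}, {"dx": 0, "dy": 0, "dz": 0, "roll": 0, "jaw": 1}]'

```text
time_s: 8.93
ee_pos: [0.4844, -0.0075, 0.051]
eef_rot: [-3.142, 0.0, -3.113]
force: [1.1, 1.6, 4.1]
grip_width: 0.0002
grip_force: 2.0
```

```bash
cat >> h.py <<'E'
def lid():
    c=camera('side'); W=cloud(c); y=.0268; m=np.array([.6185,.0500])
    L=(W[...,:2]-m)@np.array([[np.cos(y),-np.sin(y)],[np.sin(y),np.cos(y)]])
    M=(abs(L[...,1])<.13)&(abs(L[...,0])<.11)&(W[...,2]>.075)&(W[...,2]<.17)
    q=np.c_[L[M],W[M][:,2]]; return c,q
E
python3 - <<'E'
from h import *
c,q=lid(); cv2.imwrite('pics/s1.png',c['frame'][:,:,::-1])
print(len(q)); s=(q[:,1]>.08)|(q[:,1]<-.1)
for z in np.arange(.08,.17,.01):
    k=s&(abs(q[:,2]-z)<.005); print(z.round(3),k.sum(),np.median(q[k,0]) if k.any() else None)
E
```

```text
1397
0.08 56 -0.009241226631015814
0.09 63 -0.014104840349046887
0.1 63 -0.0188059884286156
0.11 55 -0.023149541800568524
0.12 66 -0.02794526715676862
0.13 56 -0.03285271687100105
0.14 44 -0.03590254674010346
0.15 4 -0.1071759049948521
0.16 12 -0.10580691574716741
```

View pics/s1.png

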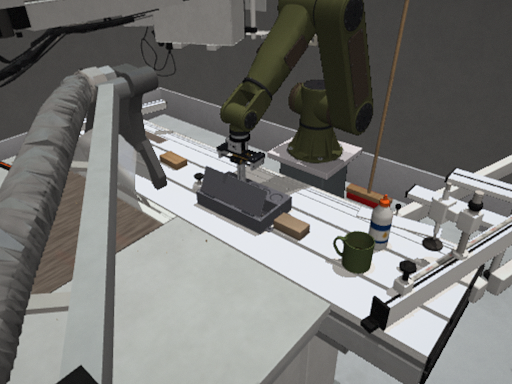

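Lid sprung up to about 1.15 rad. I'll raise, centre, and push it back.

>>> send_rows --rows '[{"dx": 0, "dy": 0, "dz": -5, "roll": 0, "jaw": 1}, {"dx": 0, "dy": 0, "dz": -15, "roll": 0, "jaw": 1}, {"dx": 0, "dy": 0, "dz": -20, "roll": 0, "jaw": 1}, {"dx": 0, "dy": 0, "dz": -20, "roll": 0, "jaw": 1}, {"dx": 0, "dy": 18, "dz": 0, "roll": 0, "jaw": 1}, {"dx": 0, "dy": 18, "dz": 0, "roll": 0, "jaw": 1}, {"dx": 0, "dy": 18, "dz": 0, "roll": 0, "jaw": 1}, {"dx": -20, "dy": 0, "dz": 0, "roll": 0, "jaw": 1}, {"dx": -20, "dy": 0, "dz": 0, "roll": 0, "jaw": 1}, {"dx": -20, "dy": 0, "dz": 0, "roll": 0, "jaw": 1}, {"dx": -20, "dy": 0, "dz": 0, "roll": 0, "jaw": 1}, {"dx": 0, "dy": 0, "dz": 0, "roll": 0, "jaw": 1}]'

```text
time_s: 9.98
ee_pos: [0.5644, 0.0486, 0.1105]
eef_rot: [-3.141, -0.001, -3.113]
force: [-0.5, 0.1, -1.0]
grip_width: 0.0004
grip_force: 0.0
```

>>> send_rows --rows '[{"dx": -5, "dy": 0, "dz": 0, "roll": 0, "jaw": 1}, {"dx": -5, "dy": 0, "dz": 0, "roll": 0, "jaw": 1}, {"dx": -5, "dy": 0, "dz": 0, "roll": 0, "jaw": 1}, {"dx": -5, "dy": 0, "dz": 0, "roll": 0, "jaw": 1}, {"dx": -5, "dy": 0, "dz": 0, "roll": 0, "jaw": 1}, {"dx": -5, "dy": 0, "dz": 0, "roll": 0, "jaw": 1}, {"dx": -5, "dy": 0, "dz": 0, "roll": 0, "jaw": 1}, {"dx": -5, "dy": 0, "dz": 0, "roll": 0, "jaw": 1}, {"dx": 0, "dy": 0, "dz": 0, "roll": 0, "jaw": 1}]'

```text
time_s: 10.73
ee_pos: [0.6035, 0.0498, 0.1109]
eef_rot: [3.142, 0.0, -3.113]
force: [-0.5, 0.0, -0.0]
grip_width: 0.0003
grip_force: 0.0
```

>>> send_rows --rows '[{"dx": -4, "dy": 0, "dz": 0, "roll": 0, "jaw": 1}, {"dx": -4, "dy": 0, "dz": 0, "roll": 0, "jaw": 1}, {"dx": -4, "dy": 0, "dz": 0, "roll": 0, "jaw": 1}, {"dx": -4, "dy": 0, "dz": 0, "roll": 0, "jaw": 1}, {"dx": -4, "dy": 0, "dz": 0, "roll": 0, "jaw": 1}, {"dx": 0, "dy": 0, "dz": 0, "roll": 0, "jaw": 1}, {"dx": 0, "dy": 0, "dz": 0, "roll": 0, "jaw": 1}]'

```text
time_s: 11.32
ee_pos: [0.623, 0.0504, 0.1109]
eef_rot: [-3.142, 0.0, -3.113]
force: [0.1, -0.4, 0.4]
grip_width: 0.0002
grip_force: 0.0
```

```bash
python3 - <<'E'
from h import *
c,q=lid(); cv2.imwrite('pics/s2.png',c['frame'][:,:,::-1])
s=(abs(q[:,1])>.07)
for z in np.arange(.08,.17,.01):
    k=s&(abs(q[:,2]-z)<.005); print(z.round(3),k.sum(),np.median(q[k,0]) if k.any() else None)
E
```

```text
0.08 37 0.010245675215858802
0.09 43 0.013292054759598427
0.1 44 0.016971483019674626
0.11 43 0.020064259265278404
0.12 42 0.023801354646196655
0.13 47 0.02727112466587995
0.14 54 0.030892758784846458
0.15 19 0.03175833497871549
0.16 0 None
```

Lid is at ≈1.90 rad. Back away and rise clear.

>>> send_rows --rows '[{"dx": 5, "dy": 0, "dz": 0, "roll": 0, "jaw": 1}, {"dx": 15, "dy": 0, "dz": 0, "roll": 0, "jaw": 1}, {"dx": 30, "dy": 0, "dz": 0, "roll": 0, "jaw": 1}, {"dx": 30, "dy": 0, "dz": 0, "roll": 0, "jaw": 1}, {"dx": 30, "dy": 0, "dz": 0, "roll": 0, "jaw": 1}, {"dx": 20, "dy": 0, "dz": -15, "roll": 0, "jaw": 1}, {"dx": 20, "dy": 0, "dz": -30, "roll": 0, "jaw": 1}, {"dx": 0, "dy": 0, "dz": -30, "roll": 0, "jaw": 1}, {"dx": 0, "dy": 0, "dz": -20, "roll": 0, "jaw": 1}, {"dx": 0, "dy": 0, "dz": 0, "roll": 0, "jaw": 1}, {"dx": 0, "dy": 0, "dz": 0, "roll": 0, "jaw": 1}, {"dx": 0, "dy": 0, "dz": 0, "roll": 0, "jaw": 1}]'

```text
time_s: 12.37
ee_pos: [0.4723, 0.0462, 0.2051]
eef_rot: [3.142, -0.001, -3.113]
force: [0.2, 0.3, 0.0]
grip_width: 0.0004
grip_force: 0.0
```

```bash
python3 - <<'E'
from h import *
c,q=lid(); cv2.imwrite('pics/s3.png',c['frame'][:,:,::-1])
s=(abs(q[:,0])<.06); print(np.polyfit(q[s,2],q[s,0],1))
E
```

```text
[ 0.33172612 -0.01628619]
```

View pics/s3.png

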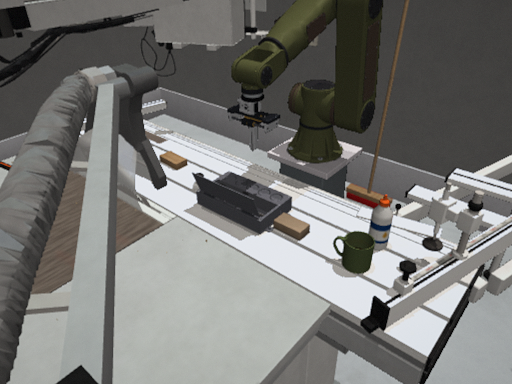

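The lid stands leaning back (px ~(225,195)) with the arm clear, and the other things look unmoved.

```bash
python3 -c "
from station import *
print(hand_in())"
```

```text
the job is handed in; nothing more can be done
None
```

I found the button at the fourth disc from the +y end (y = -54 mm) and pressed it in, and the lid sprang up. I pushed it back to about 1.9 rad, where it stayed standing open, and handed the job in at about 12 s with the arm clear.

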